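Fetch the honey from behind the mill and the spice jars

ROBOT

A 6-joint arm with a two-finger parallel gripper is mounted at the origin on a cart in front of the work surface, level with it; the furniture and walls round the work are solid. World frame = base frame: x ahead of the robot, y to its left, z up, the work surface at z = 0. Lengths are in m, angles in rad, forces in N, time in s.
With the tool pointing down it reaches from about 0.35 to 0.775 m from the base axis. Payload 7.3 kg.
Tool frame: the origin (TCP) lies midway between the tips of the shut fingers; the grasp point (between the pads) lies 19 mm behind it (robot.grip_depth is the z of the grasp point in the tool frame, in m); z points along the fingers, y is the line along which they close (so a half turn about z gives the same grasp; the last joint's range is limited). The gripper opens to 92 mm and grips with 3 to 60 N. Pads are 19 mm wide; open, the fingers measure 130 mm over their backs; the gripper's body (75 mm by 190 mm) begins 47 mm behind the grasp point.
Start: joints at [1.04, 0.342, 1.524, -0, 1.275, -0.146], TCP at [0.197, 0.487, 0.227] pointing down, gripper open.
Joint ranges: [-2.53, 2.53], [-0.77, 2.02], [0.04, 2.7], [-1, 4.14], [0.28, 2.66], [-3.11, 3.11]. Speed limits (rad/s): [2.57, 2.57, 3.14, 3.14, 3.14, 3.14].

INTERFACE

Orientations are given as [roll, pitch, yaw] about the fixed x, y, z axes, in that order (R = Rz(yaw) Ry(pitch) Rx(roll)).
In Python, from cell import robot, viewer gives the robot as it stands.
- The arm moves only by the tool step_arm, never from a script. Its argument "increments" is a list of rows, each an object with "delta_pos": the shift along the tool's x, y, z in cm, a list of three; "dr": the turn, a rotation vector about the tool's x, y, z in degrees, a list of three; "fingers": the closure, from -1 (fully open) to 1 (shut), so that 0 is half open. In form: [{"delta_pos": [tx, ty, tz], "dr": [wx, wy, wz], "fingers": fingers}, ...]. A call has exactly 5 rows; each row is the pose to reach, as a shift and turn from the pose commanded when the call began, along the tool's axes at that moment; what a row does not reach only later rows make up. A row lasts 1/8 s, in which the tool goes at most 62.5 mm and 10.7 degrees, less where a joint would pass 70% of its speed; a pose out of reach is approached as far as the arm can. A call with a gripper value outside its range is refused whole. The fingers move at their own pace and stop on an object; "newtons" is the grip in N (left out, the last holds). Time passes only in rows, so rows that repeat a pose let the fingers close, or fill a call up. It gives the time, the measured TCP pose, the force, the opening and the grip force at its end, in the units of the state.
- robot.observe(): the state, without advancing time (a new reading comes with each control period).
- viewer.read_camera(name): name is "scene" or "top" or "wrist"; returns the picture (480x640x3 uint8, red, green, blue); there is no depth.
- viewer.camera_params(name): a dict with "K" (3x3 intrinsics, pixels), "T" (4x4, takes a point from camera to world coordinates). Camera axes: x right, y down, z forward; pixel columns grow to the right and rows downward; lengths in m; the calibration is good to about 2 mm. A picture is of the moment at which its call begins: read the wrist's pose just before it. camera_params takes no time and is no camera call; for the wrist camera it gives the pose at the moment of the call.
- robot.hand_in(): hands the job in; it is judged then, once.
The state is a dict: "time": time; "qpos": joint angles; "qvel": joint speeds; "joint_efforts": joint torques, N m; "tool_pos": TCP position; "tool_rot": TCP orientation; "contact_force": force on the tool from outside, world axes, zero at the start; "torque": the same for the moment, N m; "opening": finger opening in m; "grip_force": force on a finger pad.
Only numpy, scipy, OpenCV 4.12 (cv2) and the standard library are available. Lean on these libraries where they do the work, as an engineer would, in place of code of your own. Each camera call takes 0.05 s, during which the arm holds its last target. There are 200 camera calls.

TASK

I need the honey jar from the back of the bamboo caddy for weighing, but the pepper mill and the two spice jars hem it in. First stand all three of them on the chopping board, then set the honey jar upright in the middle of the kitchen scale, and only then put the mill and each spice jar back, standing in the very pocket each came from. Leave the lime and the lemon in the caddy, and do not tip anything over.

Things in the scene. Friction and masses are not known exactly. Their poses are not given: they have to be found in the camera images.
- caddy: bamboo caddy 156 (x) x 208 (y) x 37 high, fixed; origin under its centre, x to its back, y left. Floor 6 above the worktop, dividers to 30. Pockets (centre x, y; inner x by y): spice jars (42.5, 68.5) and (42.5, -68.5), 59 x 59; honey between them (39, 0), 66 x 70; mill in front of that (-35, 0), 74 x 74; fruit bays (-31.5, 69.5) and (-31.5, -69.5), 81 x 57
- pepper_mill: turned dark wooden pepper mill, 58 diameter, 150 tall, 0.18 kg nominal, rigid in one piece; its round head, 50 wide, spans heights 109 to 139 and has a small steel knob on top to 150; a grip around the head at 124 holds it. Origin: centre of its foot; z up. It starts in the mill pocket of the caddy, right in front of the honey jar
- dark_jar: spice jar with an all-black cap and a black and green label, 41 diameter, 105 tall, 0.11 kg nominal; cap from height 84 to 105. Origin: centre of its foot; z up. It starts in the left or the right spice-jar pocket of the caddy
- pale_jar: spice jar with a dark cap whose top is whitish with a blue mark, and a pale and blue label, 41 diameter, 105 tall, 0.11 kg nominal; cap from height 84 to 105. Origin: centre of its foot; z up. It starts in the other spice-jar pocket
- honey_jar: honey jar with a red lid, 60 diameter, 85 tall, 0.31 kg nominal, lid from height 74. Origin: centre of its foot; z up. It starts in the honey pocket, between the two spice jars and behind the mill, with only about 15 to 20 of free space to each of them
- lime: green lime, 57 x 46 x 45 high, in one fruit bay of the caddy; loose, stays there. Origin: centre of its underside
- lemon: yellow lemon, 67 x 54 x 54 high, in the other fruit bay of the caddy; loose, stays there. Origin: centre of its underside
- chopping_board: wooden chopping board, 240 (its x) x 340 (its y) x 22 high, lying flat and fixed, to one side of the caddy. Origin: centre of its underside; its top is 22 above the worktop
- kitchen_scale: flat digital kitchen scale with a black glass top, 145 (its x) x 200 (its y) x 20 high, fixed, on the other side of the caddy. Origin: centre of its underside; its top is 20 above the worktop

How it is judged:
By the outcome, as a careful person would: the job done as asked, in the order asked, and still so for the second after the job is handed in, with the robot touching nothing.
It also fails if it takes over 125 s, if anything falls off the work surface, if the arm or the gripper's body presses on something with over 40 N, if the wrist force passes 120 N, or if a joint passes its speed limit or range.

## Working session

There is one attempt and no reset: what is moved stays moved. The work goes in short steps, Python scripts to look and compute and a tool call to move; the robot and the scene stay as the last step left them, time stands still between calls to the robot, and variables do not carry over. Pictures are saved under pics/ and viewed, at most 14 in all, crops included, and the job is handed in when it is done.

Besides the shell and the picture viewer there is one more tool, called after "Emit:" as a command line: name --argument value ..., lists and objects as JSON in quotes. step_arm: Moves the arm, as the interface text tells. Its arguments: {"type":"object","properties":{"increments":{"type":"array"},"newtons":{"type":"number"}},"required":["increments"]}

```bash
mkdir -p pics; ls; python3 - <<'E'
from cell import robot, viewer
import cv2
s=robot.observe(); print(s['time'],s['tool_pos'],s['tool_rot'],s['opening'],robot.grip_depth)
for n in("scene","top"):
    im=viewer.read_camera(n); cv2.imwrite(f"pics/{n}0.png",im[...,::-1]); p=viewer.camera_params(n); print(n,p["K"].round(1).tolist(),p["T"].round(3).tolist())
E
```

```text
pics
0.0 [0.19685609 0.48627419 0.22604162] [-3.14006008e+00 -2.04947858e-04  2.75680467e+00] 0.09175339834816072 -0.0188
scene [[554.1, 0.0, 313.4], [0.0, 554.1, 238.3], [0.0, 0.0, 1.0]] [[0.801, -0.326, 0.502, -0.125], [-0.598, -0.434, 0.673, -0.905], [-0.001, -0.84, -0.543, 0.759], [0.0, 0.0, 0.0, 1.0]]
top [[507.0, 0.0, 315.7], [0.0, 507.0, 232.5], [0.0, 0.0, 1.0]] [[-0.007, -0.992, 0.123, 0.414], [-0.999, 0.011, 0.031, -0.012], [-0.032, -0.123, -0.992, 0.982], [0.0, 0.0, 0.0, 1.0]]
```

View pics/top0.png

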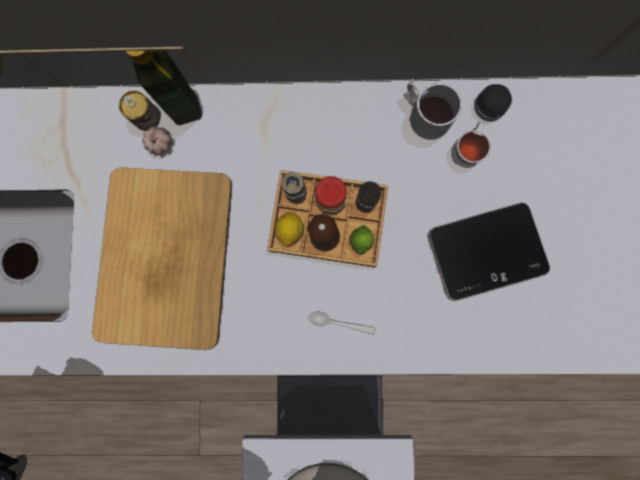

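View pics/scene0.png

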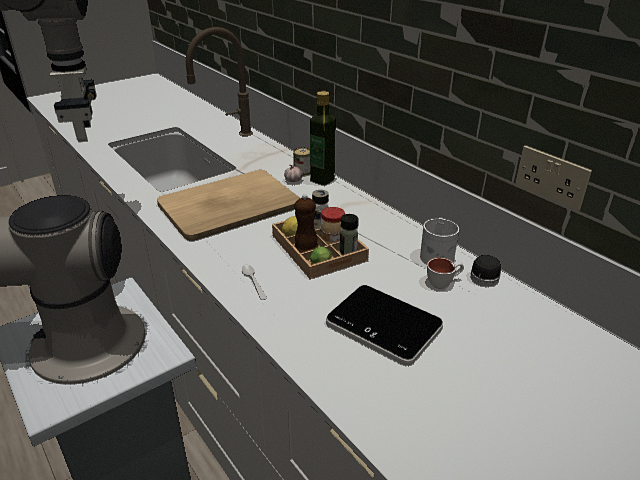

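The top view shows the caddy at about (328,218). The pale jar (293,186), red lid (330,192) and dark jar (369,195) are along its back, and the mill knob is at (322,228). The lemon is on the left, the lime on the right, the board at (163,258) and the scale at (490,252). The scene view agrees: the pale jar is nearest the board, so on the left.

```bash
cat > h.py <<'E'
import numpy as np, cv2
def ray(p,uv,z):
    K,T=p["K"],p["T"]; d=T[:3,:3]@np.linalg.solve(K,[uv[0],uv[1],1.]); o=T[:3,3]
    return (o+d*(z-o[2])/d[2])
def proj(p,X):
    K,T=p["K"],p["T"]; c=K@(T[:3,:3].T@(np.array(X)-T[:3,3])); return c[:2]/c[2]
def big(mask,roi=None):
    m=mask.astype(np.uint8)*255
    if roi: 
        k=np.zeros_like(m); x0,y0,x1,y1=roi; k[y0:y1,x0:x1]=m[y0:y1,x0:x1]; m=k
    m=cv2.morphologyEx(m,cv2.MORPH_CLOSE,np.ones((5,5)))
    c,_=cv2.findContours(m,cv2.RETR_EXTERNAL,cv2.CHAIN_APPROX_NONE); return max(c,key=cv2.contourArea)
E
python3 - <<'E'
from h import *
from cell import robot, viewer
p=viewer.camera_params("top"); im=cv2.imread("pics/top0.png"); hsv=cv2.cvtColor(im,cv2.COLOR_BGR2HSV); H,S,V=cv2.split(hsv)
wood=(H>5)&(H<28)&(S>70)&(V>90)
def rect(m,roi,z):
    c=big(m,roi); W=np.array([ray(p,q[0],z)[:2] for q in c],np.float32)
    r=cv2.minAreaRect(W); print(np.round(r[0],3),np.round(r[1],3),round(r[2],1)); return r
print("board");rect(wood,(80,150,245,360),.022)
print("caddy");rect(wood,(255,165,400,275),.037)
print("scale");rect(V<60,(420,195,560,305),.02)
def blob(n,m,roi,z):
    c=big(m,roi); (u,v),ax,_=cv2.fitEllipse(c); print(n,round(u,1),round(v,1),np.round(ax,1),ray(p,(u,v),z).round(3), 'wid',np.round(np.array(ax)*(.982-z)/507,3))
blob("honey",((H<8)|(H>172))&(S>150)&(V>70),(310,170,350,215),.091)
blob("dark",(V<35),(352,175,388,205),.111)
blob("pale",(V<75)|((S<60)),(278,168,308,198),.111)
blob("knob",(S<90)&(V>90),(312,215,335,240),.156)
cv2.imwrite("pics/crop.png",cv2.resize(im[155:280,255:400],None,fx=5,fy=4.8,interpolation=cv2.INTER_CUBIC))
E
```

```text
board
[0.491 0.313] [0.239 0.338] 85.9
caddy
[ 0.56  -0.005] [0.207 0.156] 81.0
scale
[ 0.495 -0.308] [0.139 0.195] 15.6
honey 330.3 191.7 [30. 31.] [ 0.598 -0.011  0.091] wid [0.053 0.055]Traceback (most recent call last):
  File "<stdin>", line 14, in <module>
  File "<stdin>", line 12, in blob
cv2.error: OpenCV(4.12.0) /io/opencv/modules/imgproc/src/shapedescr.cpp:361: error: (-201:Incorrect size of input array) There should be at least 5 points to fit the ellipse in function 'fitEllipseNoDirect'
```

Emit:
step_arm --increments '[{"delta_pos": [-5,-3.3,-0.7],"dr": [0,0,10],"fingers": -1},{"delta_pos": [-10,-6.6,-1.4],"dr": [0,0,20],"fingers": -1},{"delta_pos": [-15,-10,-2.1],"dr": [0,0,30],"fingers": -1},{"delta_pos": [-20,-13.2,-2.8],"dr": [0,0,40],"fingers": -1},{"delta_pos": [-25,-16.5,-3.3],"dr": [0,0,50],"fingers": -1}]'

```text
time: 0.72
tool_pos: [0.3676, 0.2382, 0.2599]
tool_rot: [3.141, -0.0, 1.879]
contact_force: [1.5, 0.8, -0.4]
opening: 0.0918
grip_force: 0.0
```

```bash
cat > st.py <<'E'
from cell import robot
import numpy as np,sys
s=robot.observe(); p=s['tool_pos'];r=s['tool_rot']; y=r[2]
print('t',round(s['time'],2),'tcp',np.round(p,4),'rpy deg',np.degrees(r).round(2),'F',np.round(s['contact_force'],1),'open',round(s['opening'],4),'grip',round(s['grip_force'],1),'q',np.round(s['qpos'],2))
if len(sys.argv)>3:
    d=np.array(list(map(float,sys.argv[1:4])))-p
    print('delta cm',(100*np.array([np.cos(y)*d[0]+np.sin(y)*d[1],np.sin(y)*d[0]-np.cos(y)*d[1],-d[2]])).round(2))
E
python3 st.py .525 0 .26
```

```text
t 0.72 tcp [0.3676 0.2382 0.2599] rpy deg [ 1.7998e+02 -1.0000e-02  1.0764e+02] F [ 1.5  0.8 -0.4] open 0.0918 grip 0.0 q [0.4  0.15 1.68 0.   1.3  0.09]
delta cm [-2.747e+01  7.790e+00 -1.000e-02]
```

Emit:
step_arm --increments '[{"delta_pos": [-5.5,1.6,-0.4],"dr": [0,0,5],"fingers": -1},{"delta_pos": [-11,3.2,-0.8],"dr": [0,0,10],"fingers": -1},{"delta_pos": [-16.5,4.7,-1.2],"dr": [0,0,15],"fingers": -1},{"delta_pos": [-22,6.3,-1.6],"dr": [0,0,17.6],"fingers": -1},{"delta_pos": [-27.5,7.8,-2],"dr": [0,0,17.6],"fingers": -1}]'

```text
time: 1.35
tool_pos: [0.5265, 0.0005, 0.2795]
tool_rot: [-3.141, -0.0, 1.576]
contact_force: [0.9, 0.1, 0.2]
opening: 0.0917
grip_force: 0.0
```

```bash
python3 st.py .525 0 .26; python3 - <<'E'
from cell import robot, viewer
import cv2,numpy as np
p=viewer.camera_params("wrist"); im=viewer.read_camera("wrist"); cv2.imwrite("pics/w0.png",im[...,::-1]); np.savez("w0.npz",**p); print(p["K"][0],p["T"].round(3).tolist())
E
```

```text
t 1.35 tcp [5.265e-01 5.000e-04 2.795e-01] rpy deg [-1.7997e+02 -2.0000e-02  9.0310e+01] F [0.9 0.1 0.2] open 0.0917 grip 0.0 q [-0.14  0.31  1.42  0.    1.41 -0.15]
delta cm [-0.05 -0.15  1.95]
[419.2024762   0.        316.7657097] [[1.0, 0.005, 0.0, 0.527], [0.005, -0.953, -0.302, 0.084], [-0.001, 0.302, -0.953, 0.437], [0.0, 0.0, 0.0, 1.0]]
```

View pics/w0.png

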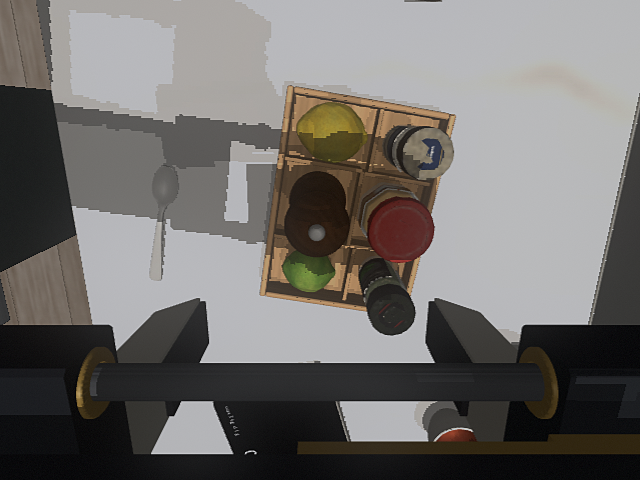

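The wrist view shows the knob at (317,232), pale cap top at (424,153), red lid at (401,229) and dark cap top at about (390,311). All stand upright in their pockets.

```bash
python3 - <<'E'
from h import *
p=np.load("w0.npz")
for n,uv,z in (("mill",(317,232),.156),("pale",(424,153),.111),("honey",(401,229),.091),("dark",(390,311),.111)): print(n,ray(p,uv,z).round(4))
t=dict(K=np.array([[507,0,315.7],[0,507,232.5],[0,0,1]]),T=np.array([[-.007,-.992,.123,.414],[-.999,.011,.031,-.012],[-.032,-.123,-.992,.982],[0,0,0,1]]))
for n,uv,z in (("mill",(322,227),.156),("pale",(293,184),.111),("dark",(369.5,191),.111)): print(n,ray(t,uv,z).round(4))
E
```

```text
mill [0.5271 0.0071 0.156 ]
pale [0.6083 0.0576 0.111 ]
honey [ 0.5989 -0.0076  0.091 ]
dark [ 0.5901 -0.0749  0.111 ]
mill [0.5254 0.0034 0.156 ]
pale [0.6082 0.0545 0.111 ]
dark [ 0.5938 -0.0791  0.111 ]
```

Emit:
step_arm --increments '[{"delta_pos": [0.3,-0.1,4],"dr": [0,0,0],"fingers": -1},{"delta_pos": [0.3,-0.1,8],"dr": [0,0,0],"fingers": -1},{"delta_pos": [0.3,-0.1,12],"dr": [0,0,0],"fingers": -1},{"delta_pos": [0.3,-0.1,15],"dr": [0,0,0],"fingers": -1},{"delta_pos": [0.3,-0.1,16.9],"dr": [0,0,0],"fingers": -1}]' --newtons 20

```text
time: 2.02
tool_pos: [0.5237, 0.0056, 0.1088]
tool_rot: [-3.139, -0.001, 1.577]
contact_force: [0.3, 0.3, 0.5]
opening: 0.0921
grip_force: 0.0
```

Emit:
step_arm --increments '[{"delta_pos": [0,0,0],"dr": [0,0,0],"fingers": 1},{"delta_pos": [0,0,0],"dr": [0,0,0],"fingers": 1},{"delta_pos": [0,0,0],"dr": [0,0,0],"fingers": 1},{"delta_pos": [0,0,0],"dr": [0,0,0],"fingers": 1},{"delta_pos": [0,0,0],"dr": [0,0,0],"fingers": 1}]' --newtons 20

```text
time: 2.65
tool_pos: [0.525, 0.0053, 0.1111]
tool_rot: [3.141, 0.0, 1.577]
contact_force: [-0.3, 0.2, 2.9]
opening: 0.0474
grip_force: 20.0
```

Emit:
step_arm --increments '[{"delta_pos": [0,0,-1.5],"dr": [0,0,0],"fingers": 1},{"delta_pos": [0,0,-4],"dr": [0,0,0],"fingers": 1},{"delta_pos": [0,0,-7.5],"dr": [0,0,0],"fingers": 1},{"delta_pos": [0,0,-11],"dr": [0,0,0],"fingers": 1},{"delta_pos": [0,0,-13],"dr": [0,0,0],"fingers": 1}]'

```text
time: 3.28
tool_pos: [0.5252, 0.0053, 0.2436]
tool_rot: [3.139, 0.0, 1.577]
contact_force: [-0.3, -0.4, -1.7]
opening: 0.0473
grip_force: 20.0
```

Emit:
step_arm --increments '[{"delta_pos": [2,-0.4,0],"dr": [0,0,0],"fingers": 1},{"delta_pos": [6,-1.3,0],"dr": [0,0,0],"fingers": 1},{"delta_pos": [11,-2.4,0],"dr": [0,0,0],"fingers": 1},{"delta_pos": [16,-3.5,0],"dr": [0,0,0],"fingers": 1},{"delta_pos": [20,-4.4,0],"dr": [0,0,0],"fingers": 1}]'

```text
time: 3.9
tool_pos: [0.4776, 0.2076, 0.24]
tool_rot: [-3.14, -0.0, 1.578]
contact_force: [-0.3, -0.5, -0.8]
opening: 0.047
grip_force: 20.0
```

Emit:
step_arm --increments '[{"delta_pos": [4,-0.9,0],"dr": [0,0,0],"fingers": 1},{"delta_pos": [9,-1.9,0],"dr": [0,0,0],"fingers": 1},{"delta_pos": [14,-3,0],"dr": [0,0,0],"fingers": 1},{"delta_pos": [18,-4,0],"dr": [0,0,0],"fingers": 1},{"delta_pos": [19.5,-4.2,0],"dr": [0,0,0],"fingers": 1}]'

```text
time: 4.53
tool_pos: [0.434, 0.4021, 0.2397]
tool_rot: [-3.139, 0.001, 1.58]
contact_force: [0.0, -0.6, -2.2]
opening: 0.0467
grip_force: 20.0
```

```bash
python3 st.py .44 .40 .130; python3 - <<'E'
from cell import robot, viewer
import cv2,numpy as np
cv2.imwrite("pics/s1.png",viewer.read_camera("scene")[...,::-1])
E
```

```text
t 4.53 tcp [0.434  0.4021 0.2397] rpy deg [-1.7988e+02  4.0000e-02  9.0540e+01] F [ 0.  -0.6 -2.2] open 0.0467 grip 20.0 q [0.62 0.46 1.31 0.   1.38 0.61]
delta cm [-0.22  0.6  10.97]
```

View pics/s1.png

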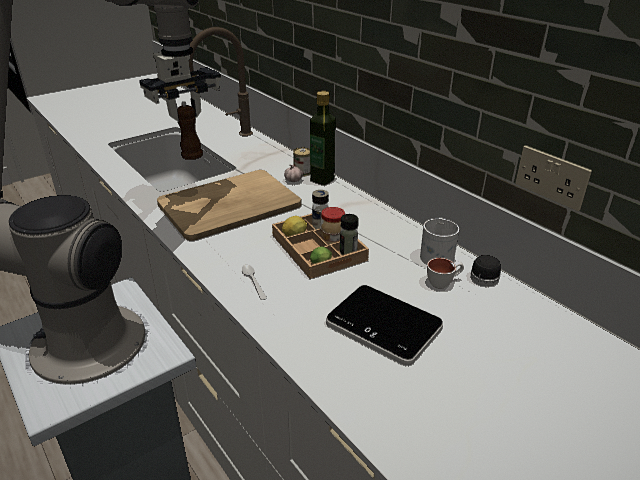

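Emit:
step_arm --increments '[{"delta_pos": [0,0.5,2.5],"dr": [0,0,0],"fingers": 1},{"delta_pos": [0,0.5,5.5],"dr": [0,0,0],"fingers": 1},{"delta_pos": [0,0.5,8.5],"dr": [0,0,0],"fingers": 1},{"delta_pos": [0,0.5,10],"dr": [0,0,0],"fingers": 1},{"delta_pos": [0,0.5,10.4],"dr": [0,0,0],"fingers": 1}]'

```text
time: 5.2
tool_pos: [0.4413, 0.3991, 0.1361]
tool_rot: [-3.14, 0.001, 1.576]
contact_force: [0.6, 0.6, -1.9]
opening: 0.0473
grip_force: 20.0
```

Emit:
step_arm --increments '[{"delta_pos": [0,0,0.2],"dr": [0,0,0],"fingers": 1},{"delta_pos": [0,0,0.4],"dr": [0,0,0],"fingers": 1},{"delta_pos": [0,0,0.5],"dr": [0,0,0],"fingers": 1},{"delta_pos": [0,0,0.6],"dr": [0,0,0],"fingers": 1},{"delta_pos": [0,0,0.6],"dr": [0,0,0],"fingers": 1}]'

```text
time: 5.82
tool_pos: [0.4413, 0.3998, 0.1308]
tool_rot: [3.141, -0.0, 1.577]
contact_force: [0.4, -0.7, -2.3]
opening: 0.047
grip_force: 20.0
```

Emit:
step_arm --increments '[{"delta_pos": [0,0,0.1],"dr": [0,0,0],"fingers": 1},{"delta_pos": [0,0,0.2],"dr": [0,0,0],"fingers": 1},{"delta_pos": [0,0,0.3],"dr": [0,0,0],"fingers": 1},{"delta_pos": [0,0,0.35],"dr": [0,0,0],"fingers": 1},{"delta_pos": [0,0,0.35],"dr": [0,0,0],"fingers": 1}]'

```text
time: 6.45
tool_pos: [0.4414, 0.3998, 0.1272]
tool_rot: [3.142, -0.0, 1.577]
contact_force: [0.1, 0.6, -1.1]
opening: 0.0474
grip_force: 20.0
```

Emit:
step_arm --increments '[{"delta_pos": [0,0,0.1],"dr": [0,0,0],"fingers": 1},{"delta_pos": [0,0,0.15],"dr": [0,0,0],"fingers": 1},{"delta_pos": [0,0,0.15],"dr": [0,0,0],"fingers": -0.2},{"delta_pos": [0,0,0.15],"dr": [0,0,0],"fingers": -0.6},{"delta_pos": [0,0,0.15],"dr": [0,0,0],"fingers": -1}]'

```text
time: 7.08
tool_pos: [0.4413, 0.3997, 0.1255]
tool_rot: [-3.141, 0.0, 1.577]
contact_force: [-0.0, 0.4, 0.1]
opening: 0.0708
grip_force: 0.0
```

Emit:
step_arm --increments '[{"delta_pos": [0,0,0],"dr": [0,0,0],"fingers": -1},{"delta_pos": [0,0,0],"dr": [0,0,0],"fingers": -1},{"delta_pos": [0,0,0],"dr": [0,0,0],"fingers": -1},{"delta_pos": [0,0,-2],"dr": [0,0,0],"fingers": -1},{"delta_pos": [0,0,-6],"dr": [0,0,0],"fingers": -1}]'

```text
time: 7.7
tool_pos: [0.4405, 0.3991, 0.1847]
tool_rot: [-3.138, 0.002, 1.577]
contact_force: [-0.0, 0.8, 0.6]
opening: 0.0917
grip_force: 0.0
```

```bash
python3 st.py .608 .056 .22
```

```text
t 7.7 tcp [0.4405 0.3991 0.1847] rpy deg [-1.798e+02  1.300e-01  9.035e+01] F [-0.   0.8  0.6] open 0.0917 grip 0.0 q [0.61 0.51 1.38 0.   1.26 0.6 ]
delta cm [-34.42  16.54  -3.53]
```

Emit:
step_arm --increments '[{"delta_pos": [-2,1,-2],"dr": [0,0,0],"fingers": -1},{"delta_pos": [-7,3.4,-2.5],"dr": [0,0,0],"fingers": -1},{"delta_pos": [-12,5.8,-2.5],"dr": [0,0,0],"fingers": -1},{"delta_pos": [-17,8.2,-2.5],"dr": [0,0,0],"fingers": -1},{"delta_pos": [-22,10.7,-2.5],"dr": [0,0,0],"fingers": -1}]'

```text
time: 8.32
tool_pos: [0.5503, 0.1788, 0.2109]
tool_rot: [3.141, -0.0, 1.577]
contact_force: [1.3, 0.3, 0.2]
opening: 0.0922
grip_force: 0.0
```

Emit:
step_arm --increments '[{"delta_pos": [-5,2.4,0],"dr": [0,0,0],"fingers": -1},{"delta_pos": [-10,4.8,0],"dr": [0,0,0],"fingers": -1},{"delta_pos": [-12.4,5.9,0],"dr": [0,0,0],"fingers": -1},{"delta_pos": [-12.4,5.9,0],"dr": [0,0,0],"fingers": -1},{"delta_pos": [-12.4,5.9,0],"dr": [0,0,0],"fingers": -1}]'

```text
time: 8.95
tool_pos: [0.6091, 0.0575, 0.2106]
tool_rot: [-3.141, -0.001, 1.577]
contact_force: [0.4, 0.5, 0.2]
opening: 0.0918
grip_force: 0.0
```

```bash
python3 st.py .608 .056 .082; python3 - <<'E'
from cell import robot, viewer
import cv2,numpy as np
p=viewer.camera_params("wrist"); a=viewer.read_camera("wrist"); np.savez("w1.npz",**p)
b=viewer.read_camera("top"); cv2.imwrite("pics/w1.png",np.hstack([cv2.resize(a,(400,300)),cv2.resize(b,(400,300))])[...,::-1]); cv2.imwrite("pics/w1full.png",a[...,::-1])
E
```

```text
t 8.95 tcp [0.6091 0.0575 0.2106] rpy deg [-1.7997e+02 -3.0000e-02  9.0370e+01] F [0.4 0.5 0.2] open 0.0918 grip 0.0 q [-0.03  0.51  1.29  0.    1.33 -0.04]
delta cm [-0.15 -0.11 12.86]
```

View pics/w1.png

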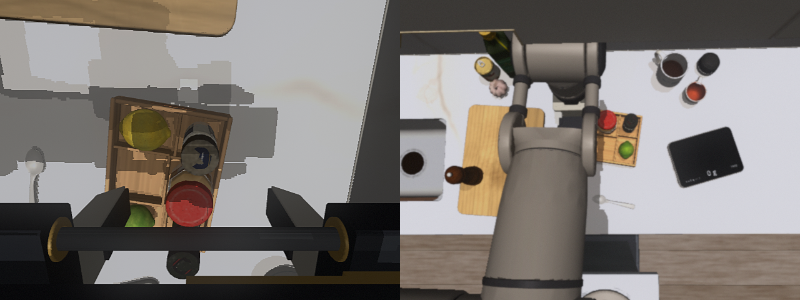

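The wrist view (half-scale) shows the pale cap at (202,158), centred between the fingers. The top view shows the mill upright on the board at (461,175).

Emit:
step_arm --increments '[{"delta_pos": [-0.2,0,3],"dr": [0,0,0],"fingers": -1},{"delta_pos": [-0.2,0,6.5],"dr": [0,0,0],"fingers": -1},{"delta_pos": [-0.2,0,10],"dr": [0,0,0],"fingers": -1},{"delta_pos": [-0.2,0,12],"dr": [0,0,0],"fingers": -1},{"delta_pos": [-0.2,0,12.9],"dr": [0,0,0],"fingers": -1}]'

```text
time: 9.68
tool_pos: [0.6087, 0.056, 0.0807]
tool_rot: [-3.14, -0.0, 1.579]
contact_force: [-0.8, -0.7, 0.1]
opening: 0.0913
grip_force: 0.0
```

Emit:
step_arm --increments '[{"delta_pos": [0,0,0],"dr": [0,0,0],"fingers": 1},{"delta_pos": [0,0,0],"dr": [0,0,0],"fingers": 1},{"delta_pos": [0,0,0],"dr": [0,0,0],"fingers": 1},{"delta_pos": [0,0,0],"dr": [0,0,0],"fingers": 1},{"delta_pos": [0,0,0],"dr": [0,0,0],"fingers": 1}]' --newtons 20

```text
time: 10.3
tool_pos: [0.6096, 0.0548, 0.082]
tool_rot: [3.141, -0.0, 1.577]
contact_force: [0.3, -0.5, 0.7]
opening: 0.0462
grip_force: 0.0
```

Emit:
step_arm --increments '[{"delta_pos": [0,0,0],"dr": [0,0,0],"fingers": 1},{"delta_pos": [0,0,0],"dr": [0,0,0],"fingers": 1},{"delta_pos": [0,0,-1.5],"dr": [0,0,0],"fingers": 1},{"delta_pos": [0,0,-4],"dr": [0,0,0],"fingers": 1},{"delta_pos": [0,0,-7.5],"dr": [0,0,0],"fingers": 1}]'

```text
time: 10.92
tool_pos: [0.6089, 0.0549, 0.1575]
tool_rot: [-3.14, -0.0, 1.577]
contact_force: [-0.0, -0.2, -0.6]
opening: 0.0405
grip_force: 20.0
```

Emit:
step_arm --increments '[{"delta_pos": [1,-0.3,-2.5],"dr": [0,0,0],"fingers": 1},{"delta_pos": [5,-1.4,-3],"dr": [0,0,0],"fingers": 1},{"delta_pos": [10,-2.8,-3],"dr": [0,0,0],"fingers": 1},{"delta_pos": [15,-4.2,-3],"dr": [0,0,0],"fingers": 1},{"delta_pos": [19,-5.2,-3],"dr": [0,0,0],"fingers": 1}]'

```text
time: 11.55
tool_pos: [0.5555, 0.2464, 0.1878]
tool_rot: [3.141, -0.0, 1.578]
contact_force: [0.4, 0.2, -1.9]
opening: 0.0404
grip_force: 20.0
```

Emit:
step_arm --increments '[{"delta_pos": [2.5,-0.7,1],"dr": [0,0,0],"fingers": 1},{"delta_pos": [2.5,-0.7,4],"dr": [0,0,0],"fingers": 1},{"delta_pos": [2.5,-0.7,7],"dr": [0,0,0],"fingers": 1},{"delta_pos": [2.5,-0.7,8.3],"dr": [0,0,0],"fingers": 1},{"delta_pos": [2.5,-0.7,8.3],"dr": [0,0,0],"fingers": 1}]'

```text
time: 12.18
tool_pos: [0.549, 0.2693, 0.1036]
tool_rot: [-3.141, 0.0, 1.577]
contact_force: [-0.4, -0.3, -1.7]
opening: 0.0403
grip_force: 20.0
```

Emit:
step_arm --increments '[{"delta_pos": [0,0,0.2],"dr": [0,0,0],"fingers": 1},{"delta_pos": [0,0,0.4],"dr": [0,0,0],"fingers": 1},{"delta_pos": [0,0,0.5],"dr": [0,0,0],"fingers": 1},{"delta_pos": [0,0,0.55],"dr": [0,0,0],"fingers": 1},{"delta_pos": [0,0,0.55],"dr": [0,0,0],"fingers": 1}]'

```text
time: 12.8
tool_pos: [0.5492, 0.2694, 0.0983]
tool_rot: [3.142, -0.0, 1.577]
contact_force: [1.0, -0.4, -1.2]
opening: 0.0401
grip_force: 20.0
```

Emit:
step_arm --increments '[{"delta_pos": [0,0,0.1],"dr": [0,0,0],"fingers": 1},{"delta_pos": [0,0,0.15],"dr": [0,0,0],"fingers": 1},{"delta_pos": [0,0,0.15],"dr": [0,0,0],"fingers": 0},{"delta_pos": [0,0,0.15],"dr": [0,0,0],"fingers": -0.5},{"delta_pos": [0,0,0.15],"dr": [0,0,0],"fingers": -1}]'

```text
time: 13.42
tool_pos: [0.5491, 0.2694, 0.0966]
tool_rot: [-3.141, -0.0, 1.577]
contact_force: [0.2, -0.3, 0.9]
opening: 0.0615
grip_force: 0.0
```

Emit:
step_arm --increments '[{"delta_pos": [0,0,0],"dr": [0,0,0],"fingers": -1},{"delta_pos": [0,0,0],"dr": [0,0,0],"fingers": -1},{"delta_pos": [0,0,-2],"dr": [0,0,0],"fingers": -1},{"delta_pos": [0,0,-6],"dr": [0,0,0],"fingers": -1},{"delta_pos": [0,0,-11],"dr": [0,0,0],"fingers": -1}]'

```text
time: 14.05
tool_pos: [0.5486, 0.2692, 0.2069]
tool_rot: [-3.139, 0.001, 1.577]
contact_force: [0.4, 0.4, 1.5]
opening: 0.0919
grip_force: 0.0
```

Emit:
step_arm --increments '[{"delta_pos": [-4,0.5,0],"dr": [0,0,0],"fingers": -1},{"delta_pos": [-9,1.1,0],"dr": [0,0,0],"fingers": -1},{"delta_pos": [-14,1.7,0],"dr": [0,0,0],"fingers": -1},{"delta_pos": [-20,2.4,0],"dr": [0,0,0],"fingers": -1},{"delta_pos": [-26,3.1,0],"dr": [0,0,0],"fingers": -1}]'

```text
time: 14.68
tool_pos: [0.5818, 0.0079, 0.2069]
tool_rot: [3.141, -0.0, 1.577]
contact_force: [-0.5, 0.2, -0.7]
opening: 0.0919
grip_force: 0.0
```

Emit:
step_arm --increments '[{"delta_pos": [-4,0.5,0],"dr": [0,0,0],"fingers": -1},{"delta_pos": [-8.6,1.1,0],"dr": [0,0,0],"fingers": -1},{"delta_pos": [-8.6,1.1,0],"dr": [0,0,0],"fingers": -1},{"delta_pos": [-8.6,1.1,0],"dr": [0,0,0],"fingers": -1},{"delta_pos": [-8.6,1.1,0],"dr": [0,0,0],"fingers": -1}]'

```text
time: 15.3
tool_pos: [0.5932, -0.075, 0.2068]
tool_rot: [-3.142, -0.0, 1.579]
contact_force: [-1.2, -0.3, -0.3]
opening: 0.0917
grip_force: 0.0
```

```bash
python3 st.py .591 -.077 .082; python3 - <<'E'
from cell import robot, viewer
import cv2,numpy as np
p=viewer.camera_params("wrist"); a=viewer.read_camera("wrist"); np.savez("w2.npz",**p)
b=viewer.read_camera("top"); cv2.imwrite("pics/w2.png",np.hstack([cv2.resize(a,(400,300)),cv2.resize(b,(400,300))])[...,::-1])
E
```

```text
t 15.3 tcp [ 0.5932 -0.075   0.2068] rpy deg [-1.800e+02 -2.000e-02  9.044e+01] F [-1.2 -0.3 -0.3] open 0.0917 grip 0.0 q [-0.25  0.49  1.34  0.    1.31 -0.26]
delta cm [-0.2  -0.22 12.48]
```

View pics/w2.png

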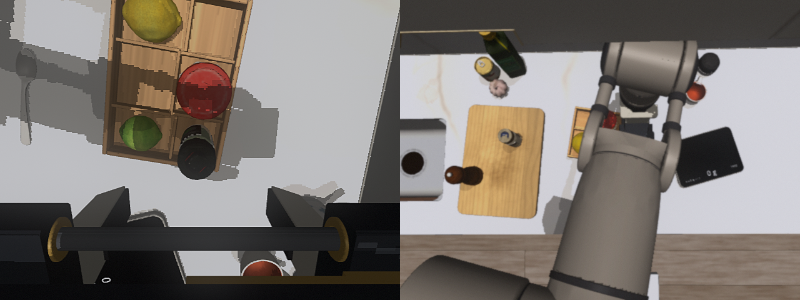

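The wrist view shows the dark cap top at (196,162), between the fingers. Top view: the pale jar at (508,138) and the mill both stand on the board.

Emit:
step_arm --increments '[{"delta_pos": [-0.3,-0.1,3],"dr": [0,0,0],"fingers": -1},{"delta_pos": [-0.3,-0.1,6.5],"dr": [0,0,0],"fingers": -1},{"delta_pos": [-0.3,-0.1,10],"dr": [0,0,0],"fingers": -1},{"delta_pos": [-0.3,-0.1,12],"dr": [0,0,0],"fingers": -1},{"delta_pos": [-0.3,-0.1,12.5],"dr": [0,0,0],"fingers": -1}]'

```text
time: 16.02
tool_pos: [0.5916, -0.0783, 0.0805]
tool_rot: [-3.139, -0.001, 1.578]
contact_force: [-0.2, -0.1, 0.9]
opening: 0.0915
grip_force: 0.0
```

Emit:
step_arm --increments '[{"delta_pos": [0,0,0],"dr": [0,0,0],"fingers": 1},{"delta_pos": [0,0,0],"dr": [0,0,0],"fingers": 1},{"delta_pos": [0,0,0],"dr": [0,0,0],"fingers": 1},{"delta_pos": [0,0,0],"dr": [0,0,0],"fingers": 1},{"delta_pos": [0,0,0],"dr": [0,0,0],"fingers": 1}]'

```text
time: 16.65
tool_pos: [0.5924, -0.0793, 0.0819]
tool_rot: [3.141, -0.0, 1.577]
contact_force: [-0.2, 0.2, -0.8]
opening: 0.0465
grip_force: 0.0
```

Emit:
step_arm --increments '[{"delta_pos": [0,0,0],"dr": [0,0,0],"fingers": 1},{"delta_pos": [0,0,0],"dr": [0,0,0],"fingers": 1},{"delta_pos": [0,0,-1.5],"dr": [0,0,0],"fingers": 1},{"delta_pos": [0,0,-4],"dr": [0,0,0],"fingers": 1},{"delta_pos": [0,0,-7.5],"dr": [0,0,0],"fingers": 1}]'

```text
time: 17.27
tool_pos: [0.5919, -0.0792, 0.1576]
tool_rot: [-3.14, -0.0, 1.577]
contact_force: [-0.2, -0.6, 0.4]
opening: 0.0404
grip_force: 20.0
```

```bash
python3 st.py .43 .21 .22
```

```text
t 17.27 tcp [ 0.5919 -0.0792  0.1576] rpy deg [-1.7992e+02 -3.0000e-02  9.0350e+01] F [-0.2 -0.6  0.4] open 0.0404 grip 20.0 q [-0.26  0.53  1.42  0.    1.19 -0.27]
delta cm [ 29.02 -16.01  -6.24]
```

Emit:
step_arm --increments '[{"delta_pos": [0,0,-3],"dr": [0,0,0],"fingers": 1},{"delta_pos": [1,-0.5,-5.5],"dr": [0,0,0],"fingers": 1},{"delta_pos": [5,-2.7,-5.5],"dr": [0,0,0],"fingers": 1},{"delta_pos": [9.5,-5.2,-5.5],"dr": [0,0,0],"fingers": 1},{"delta_pos": [14,-7.7,-5.5],"dr": [0,0,0],"fingers": 1}]'

```text
time: 17.9
tool_pos: [0.5137, 0.0613, 0.2127]
tool_rot: [3.14, -0.0, 1.576]
contact_force: [-0.1, 1.9, -1.1]
opening: 0.0405
grip_force: 20.0
```

Emit:
step_arm --increments '[{"delta_pos": [4.5,-2.5,0],"dr": [0,0,0],"fingers": 1},{"delta_pos": [9,-5,0],"dr": [0,0,0],"fingers": 1},{"delta_pos": [13,-7.2,1],"dr": [0,0,0],"fingers": 1},{"delta_pos": [15,-8.3,4],"dr": [0,0,0],"fingers": 1},{"delta_pos": [15,-8.3,7],"dr": [0,0,0],"fingers": 1}]'

```text
time: 18.52
tool_pos: [0.43, 0.2114, 0.1422]
tool_rot: [3.14, -0.001, 1.58]
contact_force: [-0.2, -0.0, -2.1]
opening: 0.0401
grip_force: 20.0
```

Emit:
step_arm --increments '[{"delta_pos": [0,0,2],"dr": [0,0,0],"fingers": 1},{"delta_pos": [0,0,3.5],"dr": [0,0,0],"fingers": 1},{"delta_pos": [0,0,4],"dr": [0,0,0],"fingers": 1},{"delta_pos": [0,0,4.1],"dr": [0,0,0],"fingers": 1},{"delta_pos": [0,0,4.1],"dr": [0,0,0],"fingers": 1}]'

```text
time: 19.15
tool_pos: [0.431, 0.2098, 0.1014]
tool_rot: [3.14, -0.0, 1.577]
contact_force: [0.1, 0.3, -0.8]
opening: 0.0403
grip_force: 20.0
```

Lower the last few millimetres, release, and go to above the honey jar at (.599, -.010).

Emit:
step_arm --increments '[{"delta_pos": [0,0,0.2],"dr": [0,0,0],"fingers": 1},{"delta_pos": [0,0,0.35],"dr": [0,0,0],"fingers": 1},{"delta_pos": [0,0,0.45],"dr": [0,0,0],"fingers": 1},{"delta_pos": [0,0,0.47],"dr": [0,0,0],"fingers": 1},{"delta_pos": [0,0,0.47],"dr": [0,0,0],"fingers": 0}]'

```text
time: 19.77
tool_pos: [0.4308, 0.2098, 0.0966]
tool_rot: [3.14, -0.0, 1.577]
contact_force: [-0.3, -0.3, -0.3]
opening: 0.0446
grip_force: 0.0
```

Emit:
step_arm --increments '[{"delta_pos": [0,0,0],"dr": [0,0,0],"fingers": -0.5},{"delta_pos": [0,0,0],"dr": [0,0,0],"fingers": -1},{"delta_pos": [0,0,0],"dr": [0,0,0],"fingers": -1},{"delta_pos": [0,0,0],"dr": [0,0,0],"fingers": -1},{"delta_pos": [0,0,0],"dr": [0,0,0],"fingers": -1}]'

```text
time: 20.4
tool_pos: [0.4305, 0.2097, 0.096]
tool_rot: [-3.142, -0.0, 1.577]
contact_force: [-0.2, -0.1, -0.1]
opening: 0.0896
grip_force: 0.0
```

Emit:
step_arm --increments '[{"delta_pos": [0,0,-2],"dr": [0,0,0],"fingers": -1},{"delta_pos": [0,0,-6],"dr": [0,0,0],"fingers": -1},{"delta_pos": [0,0,-10],"dr": [0,0,0],"fingers": -1},{"delta_pos": [-4,3,-10],"dr": [0,0,0],"fingers": -1},{"delta_pos": [-8,6,-10],"dr": [0,0,0],"fingers": -1}]'

```text
time: 21.02
tool_pos: [0.4918, 0.1296, 0.1969]
tool_rot: [3.14, -0.0, 1.579]
contact_force: [0.4, 0.4, 0.4]
opening: 0.0918
grip_force: 0.0
```

Emit:
step_arm --increments '[{"delta_pos": [-4,3,0],"dr": [0,0,0],"fingers": -1},{"delta_pos": [-8,6,0],"dr": [0,0,0],"fingers": -1},{"delta_pos": [-12,9,0],"dr": [0,0,0],"fingers": -1},{"delta_pos": [-14,10.8,0],"dr": [0,0,0],"fingers": -1},{"delta_pos": [-14,10.8,0],"dr": [0,0,0],"fingers": -1}]'

```text
time: 21.65
tool_pos: [0.6005, -0.0108, 0.1953]
tool_rot: [-3.141, -0.0, 1.574]
contact_force: [-0.8, 0.0, 0.6]
opening: 0.092
grip_force: 0.0
```

```bash
python3 st.py .599 -.010 .057; python3 - <<'E'
from cell import robot, viewer
import cv2,numpy as np
p=viewer.camera_params("wrist"); a=viewer.read_camera("wrist"); np.savez("w3.npz",**p)
b=viewer.read_camera("top"); cv2.imwrite("pics/w3.png",np.hstack([cv2.resize(a,(400,300)),cv2.resize(b,(400,300))])[...,::-1])
E
```

```text
t 21.65 tcp [ 0.6005 -0.0108  0.1953] rpy deg [-179.97   -0.     90.21] F [-0.8  0.   0.6] open 0.092 grip 0.0 q [-0.15  0.51  1.35 -0.    1.28 -0.15]
delta cm [ 0.08 -0.15 13.83]
```

View pics/w3.png

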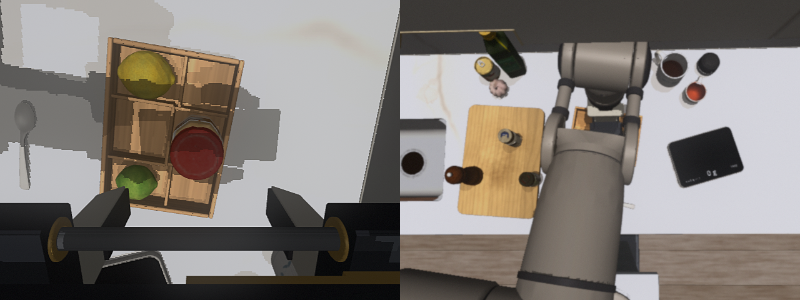

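The wrist view shows the red lid centred at (196,151). In the top view the mill, the pale jar and the dark jar (529,180) all stand on the board.

Emit:
step_arm --increments '[{"delta_pos": [0,-0.1,3],"dr": [0,0,0],"fingers": -1},{"delta_pos": [0,-0.1,6.5],"dr": [0,0,0],"fingers": -1},{"delta_pos": [0,-0.1,10],"dr": [0,0,0],"fingers": -1},{"delta_pos": [0,-0.1,12.5],"dr": [0,0,0],"fingers": -1},{"delta_pos": [0,-0.1,13.8],"dr": [0,0,0],"fingers": -1}]' --newtons 30

```text
time: 22.38
tool_pos: [0.5976, -0.0079, 0.057]
tool_rot: [-3.14, -0.001, 1.578]
contact_force: [0.6, -0.6, 0.3]
opening: 0.0921
grip_force: 0.0
```

Emit:
step_arm --increments '[{"delta_pos": [0,0,0],"dr": [0,0,0],"fingers": 1},{"delta_pos": [0,0,0],"dr": [0,0,0],"fingers": 1},{"delta_pos": [0,0,0],"dr": [0,0,0],"fingers": 1},{"delta_pos": [0,0,0],"dr": [0,0,0],"fingers": 1},{"delta_pos": [0,0,0],"dr": [0,0,0],"fingers": 1}]' --newtons 30

```text
time: 23.0
tool_pos: [0.5992, -0.0093, 0.0589]
tool_rot: [3.14, 0.0, 1.577]
contact_force: [-2.1, 0.2, 6.0]
opening: 0.0594
grip_force: 30.0
```

Emit:
step_arm --increments '[{"delta_pos": [0,0,0],"dr": [0,0,0],"fingers": 1},{"delta_pos": [0,0,0],"dr": [0,0,0],"fingers": 1},{"delta_pos": [0,0,-1.5],"dr": [0,0,0],"fingers": 1},{"delta_pos": [0,0,-4],"dr": [0,0,0],"fingers": 1},{"delta_pos": [0,0,-7.5],"dr": [0,0,0],"fingers": 1}]'

```text
time: 23.62
tool_pos: [0.598, -0.0092, 0.1331]
tool_rot: [-3.139, -0.001, 1.577]
contact_force: [0.2, -0.5, -3.0]
opening: 0.0593
grip_force: 30.0
```

```bash
python3 st.py .495 -.308 .16
```

```text
t 23.62 tcp [ 0.598  -0.0092  0.1331] rpy deg [-1.7984e+02 -3.0000e-02  9.0350e+01] F [ 0.2 -0.5 -3. ] open 0.0593 grip 30.0 q [-0.14  0.56  1.44  0.    1.14 -0.15]
delta cm [-29.82 -10.48  -2.69]
```

Emit:
step_arm --increments '[{"delta_pos": [-1,-0.3,-2],"dr": [0,0,0],"fingers": 1},{"delta_pos": [-4,-1.4,-2.5],"dr": [0,0,0],"fingers": 1},{"delta_pos": [-8,-2.8,-2.5],"dr": [0,0,0],"fingers": 1},{"delta_pos": [-12.5,-4.4,-2.5],"dr": [0,0,0],"fingers": 1},{"delta_pos": [-17,-6,-2.5],"dr": [0,0,0],"fingers": 1}]'

```text
time: 24.25
tool_pos: [0.5392, -0.1808, 0.1583]
tool_rot: [-3.141, -0.0, 1.577]
contact_force: [0.9, -0.2, -3.7]
opening: 0.059
grip_force: 30.0
```

Emit:
step_arm --increments '[{"delta_pos": [-4.5,-1.6,0],"dr": [0,0,0],"fingers": 1},{"delta_pos": [-9,-3.1,0],"dr": [0,0,0],"fingers": 1},{"delta_pos": [-12,-4.2,0],"dr": [0,0,0],"fingers": 1},{"delta_pos": [-12.9,-4.4,0],"dr": [0,0,0],"fingers": 1},{"delta_pos": [-12.9,-4.4,0],"dr": [0,0,0],"fingers": 1}]'

```text
time: 24.88
tool_pos: [0.4966, -0.3088, 0.158]
tool_rot: [-3.141, -0.001, 1.576]
contact_force: [0.3, 0.2, -3.3]
opening: 0.0592
grip_force: 30.0
```

```bash
python3 st.py .495 -.308 .074; python3 - <<'E'
from h import *
from cell import robot, viewer
a=viewer.read_camera("scene"); cv2.imwrite("pics/s4.png",a[...,::-1])
p=viewer.camera_params("scene")
V=cv2.imread("pics/scene0.png").max(2)
c=big(V<70,(320,280,450,365)); W=np.array([ray(p,q[0],.02)[:2] for q in c],np.float32); print(cv2.minAreaRect(W))
print(proj(p,(.495,-.308,.02)))
E
```

```text
t 24.88 tcp [ 0.4966 -0.3088  0.158 ] rpy deg [-1.7999e+02 -4.0000e-02  9.0300e+01] F [ 0.3  0.2 -3.3] open 0.0592 grip 30.0 q [-0.69  0.51  1.45  0.    1.18 -0.69]
delta cm [ 0.08 -0.16  8.4 ]
((0.48735368251800537, -0.3164744973182678), (0.158598855137825, 0.2032441645860672), 15.623290061950684)
[383.43755693 317.80784529]
```

View pics/s4.png

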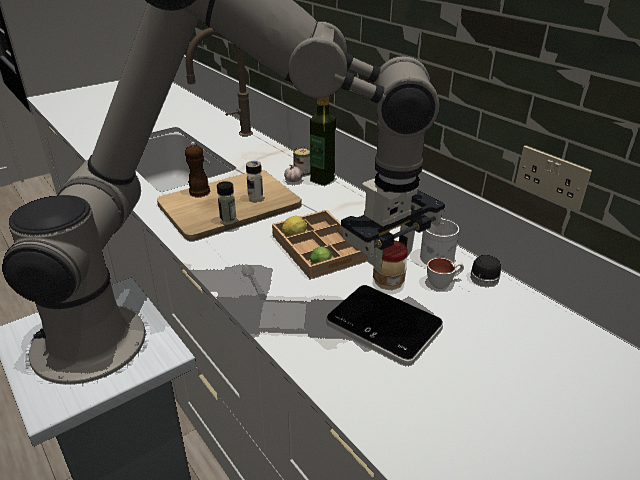

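The scene view shows all three standing on the board, and the honey jar hanging upright at (391,265) above the scale.

Emit:
step_arm --increments '[{"delta_pos": [0,-0.1,2],"dr": [0,0,0],"fingers": 1},{"delta_pos": [0,-0.1,4.5],"dr": [0,0,0],"fingers": 1},{"delta_pos": [0,-0.1,7],"dr": [0,0,0],"fingers": 1},{"delta_pos": [0,-0.1,8],"dr": [0,0,0],"fingers": 1},{"delta_pos": [0,-0.1,8.2],"dr": [0,0,0],"fingers": 1}]'

```text
time: 25.55
tool_pos: [0.4961, -0.308, 0.0759]
tool_rot: [-3.141, -0.001, 1.578]
contact_force: [0.0, -0.3, -3.7]
opening: 0.0589
grip_force: 30.0
```

Emit:
step_arm --increments '[{"delta_pos": [0,0,0.1],"dr": [0,0,0],"fingers": 1},{"delta_pos": [0,0,0.2],"dr": [0,0,0],"fingers": 1},{"delta_pos": [0,0,0.25],"dr": [0,0,0],"fingers": 1},{"delta_pos": [0,0,0.3],"dr": [0,0,0],"fingers": 1},{"delta_pos": [0,0,0.3],"dr": [0,0,0],"fingers": 1}]'

```text
time: 26.18
tool_pos: [0.4958, -0.3089, 0.0732]
tool_rot: [3.141, 0.0, 1.577]
contact_force: [-0.8, 1.2, -0.8]
opening: 0.0589
grip_force: 30.0
```

Emit:
step_arm --increments '[{"delta_pos": [0,0,0.1],"dr": [0,0,0],"fingers": 1},{"delta_pos": [0,0,0.1],"dr": [0,0,0],"fingers": 1},{"delta_pos": [0,0,0.1],"dr": [0,0,0],"fingers": -0.4},{"delta_pos": [0,0,0.1],"dr": [0,0,0],"fingers": -0.6},{"delta_pos": [0,0,0.1],"dr": [0,0,0],"fingers": -1}]' --newtons 20

```text
time: 26.8
tool_pos: [0.4959, -0.309, 0.072]
tool_rot: [3.141, 0.0, 1.577]
contact_force: [-0.5, -0.9, 0.7]
opening: 0.0785
grip_force: 0.0
```

Emit:
step_arm --increments '[{"delta_pos": [0,0,0],"dr": [0,0,0],"fingers": -1},{"delta_pos": [0,0,0],"dr": [0,0,0],"fingers": -1},{"delta_pos": [0,0,-2],"dr": [0,0,0],"fingers": -1},{"delta_pos": [0,0,-7],"dr": [0,0,0],"fingers": -1},{"delta_pos": [0,0,-12.5],"dr": [0,0,0],"fingers": -1}]'

```text
time: 27.42
tool_pos: [0.4953, -0.3086, 0.1977]
tool_rot: [-3.14, -0.001, 1.577]
contact_force: [0.7, -0.2, 0.3]
opening: 0.0917
grip_force: 0.0
```

```bash
python3 st.py .549 .2694 .20
```

```text
t 27.43 tcp [ 0.4953 -0.3086  0.1977] rpy deg [-1.7992e+02 -7.0000e-02  9.0350e+01] F [ 0.7 -0.2  0.3] open 0.0917 grip 0.0 q [-0.69  0.47  1.4   0.    1.27 -0.69]
delta cm [57.77  5.72 -0.23]
```

Emit:
step_arm --increments '[{"delta_pos": [4,0.4,-0.5],"dr": [0,0,0],"fingers": -1},{"delta_pos": [9,0.9,-0.5],"dr": [0,0,0],"fingers": -1},{"delta_pos": [14,1.4,-0.5],"dr": [0,0,0],"fingers": -1},{"delta_pos": [20,2,-0.5],"dr": [0,0,0],"fingers": -1},{"delta_pos": [26,2.6,-0.5],"dr": [0,0,0],"fingers": -1}]'

```text
time: 28.05
tool_pos: [0.5201, -0.0471, 0.2022]
tool_rot: [3.141, -0.0, 1.576]
contact_force: [0.2, -0.4, 0.0]
opening: 0.092
grip_force: 0.0
```

Emit:
step_arm --increments '[{"delta_pos": [6,0.6,0],"dr": [0,0,0],"fingers": -1},{"delta_pos": [12,1.2,0],"dr": [0,0,0],"fingers": -1},{"delta_pos": [18,1.8,0],"dr": [0,0,0],"fingers": -1},{"delta_pos": [24,2.4,0],"dr": [0,0,0],"fingers": -1},{"delta_pos": [28,2.7,0],"dr": [0,0,0],"fingers": -1}]'

```text
time: 28.68
tool_pos: [0.5451, 0.2341, 0.202]
tool_rot: [3.141, -0.0, 1.579]
contact_force: [0.7, 0.5, -0.4]
opening: 0.0919
grip_force: 0.0
```

Emit:
step_arm --increments '[{"delta_pos": [3.8,0.4,0],"dr": [0,0,0],"fingers": -1},{"delta_pos": [3.8,0.4,0],"dr": [0,0,0],"fingers": -1},{"delta_pos": [3.8,0.4,0],"dr": [0,0,0],"fingers": -1},{"delta_pos": [3.8,0.4,0],"dr": [0,0,0],"fingers": -1},{"delta_pos": [3.8,0.4,0],"dr": [0,0,0],"fingers": -1}]'

```text
time: 29.3
tool_pos: [0.5494, 0.2685, 0.2023]
tool_rot: [3.141, -0.0, 1.576]
contact_force: [-0.4, -0.0, 0.0]
opening: 0.0918
grip_force: 0.0
```

```bash
python3 st.py .549 .2694 .0970; python3 - <<'E'
from cell import robot, viewer
import cv2,numpy as np
a=viewer.read_camera("wrist")
b=viewer.read_camera("top"); cv2.imwrite("pics/w5.png",np.hstack([cv2.resize(a,(400,300)),cv2.resize(b,(400,300))])[...,::-1])
E
```

```text
t 29.3 tcp [0.5494 0.2685 0.2023] rpy deg [179.99  -0.    90.27] F [-0.4 -0.   0. ] open 0.0918 grip 0.0 q [ 0.33  0.52  1.31 -0.    1.31  0.32]
delta cm [ 0.09 -0.04 10.53]
```

View pics/w5.png

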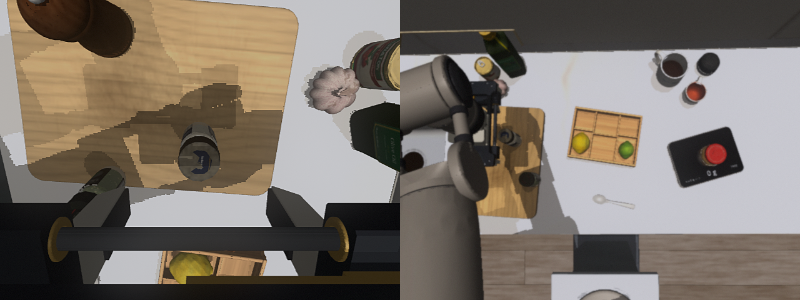

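Top view: the honey jar stands mid-scale at (713,154) and the empty caddy is clear. In the wrist view the pale cap is at (200,158), centred between the fingers.

Emit:
step_arm --increments '[{"delta_pos": [0,0,3],"dr": [0,0,0],"fingers": -1},{"delta_pos": [0,0,6],"dr": [0,0,0],"fingers": -1},{"delta_pos": [0,0,9],"dr": [0,0,0],"fingers": -1},{"delta_pos": [0,0,10.4],"dr": [0,0,0],"fingers": -1},{"delta_pos": [0,0,10.5],"dr": [0,0,0],"fingers": 0}]'

```text
time: 30.02
tool_pos: [0.549, 0.2692, 0.0965]
tool_rot: [-3.14, 0.0, 1.577]
contact_force: [0.2, -1.1, -0.6]
opening: 0.0855
grip_force: 0.0
```

Emit:
step_arm --increments '[{"delta_pos": [0,0,0],"dr": [0,0,0],"fingers": 1},{"delta_pos": [0,0,0],"dr": [0,0,0],"fingers": 1},{"delta_pos": [0,0,0],"dr": [0,0,0],"fingers": 1},{"delta_pos": [0,0,0],"dr": [0,0,0],"fingers": 1},{"delta_pos": [0,0,0],"dr": [0,0,0],"fingers": 1}]' --newtons 20

```text
time: 30.65
tool_pos: [0.5493, 0.2695, 0.0972]
tool_rot: [3.141, -0.0, 1.577]
contact_force: [0.6, -0.5, 0.2]
opening: 0.04
grip_force: 20.0
```

Emit:
step_arm --increments '[{"delta_pos": [0,0,0],"dr": [0,0,0],"fingers": 1},{"delta_pos": [0,0,0],"dr": [0,0,0],"fingers": 1},{"delta_pos": [0,0,-1.5],"dr": [0,0,0],"fingers": 1},{"delta_pos": [0,0,-4],"dr": [0,0,0],"fingers": 1},{"delta_pos": [0,0,-7],"dr": [0,0,0],"fingers": 1}]'

```text
time: 31.28
tool_pos: [0.5488, 0.2693, 0.168]
tool_rot: [-3.141, 0.0, 1.577]
contact_force: [0.6, 0.5, -1.6]
opening: 0.0404
grip_force: 20.0
```

```bash
python3 st.py .611 .056 .17
```

```text
t 31.27 tcp [0.5488 0.2693 0.168 ] rpy deg [-1.7994e+02  2.0000e-02  9.0350e+01] F [ 0.6  0.5 -1.6] open 0.0404 grip 20.0 q [0.33 0.55 1.36 0.   1.24 0.32]
delta cm [-21.37   6.09  -0.2 ]
```

Emit:
step_arm --increments '[{"delta_pos": [-2,0.6,-0.5],"dr": [0,0,0],"fingers": 1},{"delta_pos": [-6,1.7,-1],"dr": [0,0,0],"fingers": 1},{"delta_pos": [-11,3.1,-1],"dr": [0,0,0],"fingers": 1},{"delta_pos": [-16,4.5,-1],"dr": [0,0,0],"fingers": 1},{"delta_pos": [-20,5.7,-1],"dr": [0,0,0],"fingers": 1}]'

```text
time: 31.9
tool_pos: [0.6072, 0.0664, 0.1762]
tool_rot: [-3.14, 0.001, 1.576]
contact_force: [-0.1, 1.1, -1.9]
opening: 0.0405
grip_force: 20.0
```

Emit:
step_arm --increments '[{"delta_pos": [-1.4,0.4,0],"dr": [0,0,0],"fingers": 1},{"delta_pos": [-1.4,0.4,0],"dr": [0,0,0],"fingers": 1},{"delta_pos": [-1.4,0.4,0],"dr": [0,0,0],"fingers": 1},{"delta_pos": [-1.4,0.4,0],"dr": [0,0,0],"fingers": 1},{"delta_pos": [-1.4,0.4,0],"dr": [0,0,0],"fingers": 1}]'

```text
time: 32.52
tool_pos: [0.6113, 0.0568, 0.1771]
tool_rot: [3.142, -0.0, 1.578]
contact_force: [1.0, -0.4, -1.6]
opening: 0.0402
grip_force: 20.0
```

```bash
python3 st.py .611 .056 .082; python3 - <<'E'
from cell import robot, viewer
from h import *
p=viewer.camera_params("wrist"); a=viewer.read_camera("wrist")
# empty-caddy outline in the earlier top view
im=viewer.read_camera("scene"); q=viewer.camera_params("scene")
for X,Y in ((42.5,68.5),(42.5,-68.5),(-35,0)):
    c,s=np.cos(np.radians(-9)),np.sin(np.radians(-9)); print(.56+(c*X-s*Y)/1e3,-.005+(s*X+c*Y)/1e3)
cv2.imwrite("pics/w6.png",np.hstack([cv2.resize(a,(400,300)),im[170:320,220:420].repeat(2,0).repeat(2,1)])[...,::-1])
E
```

```text
t 32.52 tcp [0.6113 0.0568 0.1771] rpy deg [ 1.800e+02 -1.000e-02  9.044e+01] F [ 1.  -0.4 -1.6] open 0.0402 grip 20.0 q [-0.03  0.54  1.34  0.    1.26 -0.04]
delta cm [-0.08 -0.03  9.51]
0.6126925153305492 0.05600818656655712
0.5912609936200376 -0.07930511609497674
0.5254309080791703 0.00047520627640808017
```

View pics/w6.png

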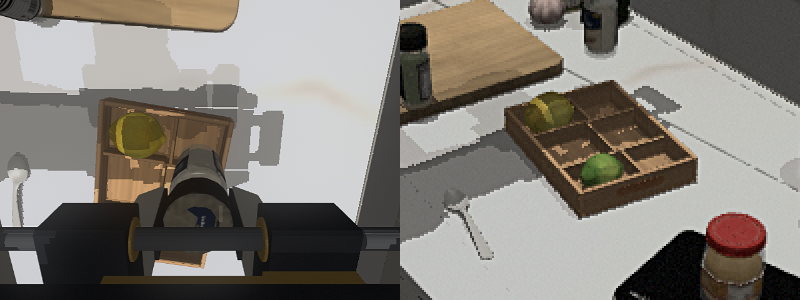

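The jar hangs upright over the left rear pocket, with the honey jar standing on the scale. Lowering it now.

Emit:
step_arm --increments '[{"delta_pos": [0,0,2],"dr": [0,0,0],"fingers": 1},{"delta_pos": [0,0,4],"dr": [0,0,0],"fingers": 1},{"delta_pos": [0,0,6],"dr": [0,0,0],"fingers": 1},{"delta_pos": [0,0,7.5],"dr": [0,0,0],"fingers": 1},{"delta_pos": [0,0,8.5],"dr": [0,0,0],"fingers": 1}]'

```text
time: 33.25
tool_pos: [0.6114, 0.056, 0.0913]
tool_rot: [-3.141, -0.0, 1.577]
contact_force: [-0.1, -0.1, -2.2]
opening: 0.0398
grip_force: 20.0
```

Emit:
step_arm --increments '[{"delta_pos": [0,0,0.3],"dr": [0,0,0],"fingers": 1},{"delta_pos": [0,0,0.6],"dr": [0,0,0],"fingers": 1},{"delta_pos": [0,0,0.8],"dr": [0,0,0],"fingers": 1},{"delta_pos": [0,0,0.9],"dr": [0,0,0],"fingers": 1},{"delta_pos": [0,0,0.9],"dr": [0,0,0],"fingers": 1}]'

```text
time: 33.88
tool_pos: [0.6115, 0.0558, 0.0832]
tool_rot: [3.141, -0.0, 1.577]
contact_force: [0.1, -0.0, -1.9]
opening: 0.0403
grip_force: 20.0
```

Emit:
step_arm --increments '[{"delta_pos": [0,0,0.1],"dr": [0,0,0],"fingers": 1},{"delta_pos": [0,0,0.2],"dr": [0,0,0],"fingers": 1},{"delta_pos": [0,0,0.25],"dr": [0,0,0],"fingers": 1},{"delta_pos": [0,0,0.25],"dr": [0,0,0],"fingers": 0},{"delta_pos": [0,0,0.25],"dr": [0,0,0],"fingers": -0.5}]'

```text
time: 34.5
tool_pos: [0.6115, 0.0558, 0.0804]
tool_rot: [3.142, -0.0, 1.577]
contact_force: [0.5, 0.1, -0.0]
opening: 0.0518
grip_force: 0.0
```

Emit:
step_arm --increments '[{"delta_pos": [0,0,0],"dr": [0,0,0],"fingers": -1},{"delta_pos": [0,0,0],"dr": [0,0,0],"fingers": -1},{"delta_pos": [0,0,0],"dr": [0,0,0],"fingers": -1},{"delta_pos": [0,0,-4],"dr": [0,0,0],"fingers": -1},{"delta_pos": [0,0,-9.5],"dr": [0,0,0],"fingers": -1}]'

```text
time: 35.12
tool_pos: [0.6105, 0.0558, 0.175]
tool_rot: [-3.138, -0.0, 1.577]
contact_force: [1.4, 0.7, 0.1]
opening: 0.0911
grip_force: 0.0
```

```bash
python3 st.py .4306 .2097 .18
```

```text
t 35.12 tcp [0.6105 0.0558 0.175 ] rpy deg [-1.7978e+02 -2.0000e-02  9.0350e+01] F [1.4 0.7 0.1] open 0.0911 grip 0.0 q [-0.03  0.55  1.34  0.    1.26 -0.04]
delta cm [ 15.5 -17.9  -0.5]
```

Emit:
step_arm --increments '[{"delta_pos": [3,-3.5,-0.5],"dr": [0,0,0],"fingers": -1},{"delta_pos": [6.5,-7.5,-0.5],"dr": [0,0,0],"fingers": -1},{"delta_pos": [10,-11.5,-0.5],"dr": [0,0,0],"fingers": -1},{"delta_pos": [13.5,-15.5,-0.5],"dr": [0,0,0],"fingers": -1},{"delta_pos": [15.4,-18,-0.5],"dr": [0,0,0],"fingers": -1}]'

```text
time: 35.75
tool_pos: [0.4286, 0.21, 0.1808]
tool_rot: [-3.142, -0.0, 1.578]
contact_force: [0.0, 0.5, -0.5]
opening: 0.0916
grip_force: 0.0
```

Emit:
step_arm --increments '[{"delta_pos": [0,0,0],"dr": [0,0,0],"fingers": -1},{"delta_pos": [0,0,3],"dr": [0,0,0],"fingers": -1},{"delta_pos": [0,0,4],"dr": [0,0,0],"fingers": -1},{"delta_pos": [0,0,4],"dr": [0,0,0],"fingers": -1},{"delta_pos": [0,0,4],"dr": [0,0,0],"fingers": -1}]'

```text
time: 36.38
tool_pos: [0.4314, 0.2086, 0.1412]
tool_rot: [3.14, -0.0, 1.576]
contact_force: [-0.4, 0.0, 0.9]
opening: 0.0916
grip_force: 0.0
```

```bash
python3 st.py .4306 .2097 .097; python3 - <<'E'
from cell import robot, viewer
import cv2,numpy as np
a=viewer.read_camera("wrist")
b=viewer.read_camera("top"); cv2.imwrite("pics/w7.png",np.hstack([cv2.resize(a,(400,300)),cv2.resize(b,(400,300))])[...,::-1])
E
```

```text
t 36.38 tcp [0.4314 0.2086 0.1412] rpy deg [ 1.7993e+02 -2.0000e-02  9.0320e+01] F [-0.4  0.   0.9] open 0.0916 grip 0.0 q [0.29 0.35 1.77 0.   1.02 0.28]
delta cm [ 0.11 -0.07  4.42]
```

View pics/w7.png

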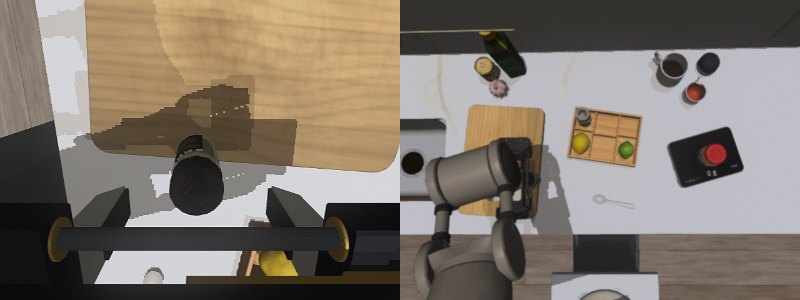

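Top view: the pale jar stands in the left rear pocket at (583,116). The dark cap is at (196,188) in the wrist view, between the fingers.

Emit:
step_arm --increments '[{"delta_pos": [0,0,1],"dr": [0,0,0],"fingers": -1},{"delta_pos": [0,0,3],"dr": [0,0,0],"fingers": -1},{"delta_pos": [0,0,4.4],"dr": [0,0,0],"fingers": -1},{"delta_pos": [0,0,4.4],"dr": [0,0,0],"fingers": 0.5},{"delta_pos": [0,0,4.4],"dr": [0,0,0],"fingers": 1}]'

```text
time: 37.1
tool_pos: [0.4308, 0.2088, 0.0968]
tool_rot: [3.141, -0.0, 1.577]
contact_force: [0.2, -0.6, -0.4]
opening: 0.0762
grip_force: 0.0
```

Emit:
step_arm --increments '[{"delta_pos": [0,0,0],"dr": [0,0,0],"fingers": 1},{"delta_pos": [0,0,0],"dr": [0,0,0],"fingers": 1},{"delta_pos": [0,0,0],"dr": [0,0,0],"fingers": 1},{"delta_pos": [0,0,0],"dr": [0,0,0],"fingers": 1},{"delta_pos": [0,0,0],"dr": [0,0,0],"fingers": 1}]'

```text
time: 37.72
tool_pos: [0.4306, 0.2087, 0.0966]
tool_rot: [3.141, -0.0, 1.577]
contact_force: [-0.9, -0.1, 1.6]
opening: 0.0402
grip_force: 20.0
```

Emit:
step_arm --increments '[{"delta_pos": [0,0,0],"dr": [0,0,0],"fingers": 1},{"delta_pos": [0,0,-1.5],"dr": [0,0,0],"fingers": 1},{"delta_pos": [0,0,-4],"dr": [0,0,0],"fingers": 1},{"delta_pos": [0,0,-8],"dr": [0,0,0],"fingers": 1},{"delta_pos": [0,0,-12],"dr": [0,0,0],"fingers": 1}]'

```text
time: 38.35
tool_pos: [0.4302, 0.2086, 0.2173]
tool_rot: [-3.141, 0.0, 1.577]
contact_force: [0.4, 0.2, -0.9]
opening: 0.0401
grip_force: 20.0
```

```bash
python3 st.py .592 -.0793 .22
```

```text
t 38.35 tcp [0.4302 0.2086 0.2173] rpy deg [-1.7994e+02  1.0000e-02  9.0350e+01] F [ 0.4  0.2 -0.9] open 0.0401 grip 20.0 q [0.29 0.27 1.66 0.   1.22 0.28]
delta cm [-28.89  16.    -0.27]
```

Emit:
step_arm --increments '[{"delta_pos": [-2,1.1,0],"dr": [0,0,0],"fingers": 1},{"delta_pos": [-6,3.3,0],"dr": [0,0,0],"fingers": 1},{"delta_pos": [-10.5,5.8,0],"dr": [0,0,0],"fingers": 1},{"delta_pos": [-15,8.3,0],"dr": [0,0,0],"fingers": 1},{"delta_pos": [-19.5,10.8,0],"dr": [0,0,0],"fingers": 1}]'

```text
time: 38.98
tool_pos: [0.5402, 0.0129, 0.2162]
tool_rot: [-3.141, -0.0, 1.577]
contact_force: [0.3, -0.0, -0.0]
opening: 0.0404
grip_force: 20.0
```

Emit:
step_arm --increments '[{"delta_pos": [-4,2.2,0],"dr": [0,0,0],"fingers": 1},{"delta_pos": [-7.5,4.1,0],"dr": [0,0,0],"fingers": 1},{"delta_pos": [-9.4,5.2,0],"dr": [0,0,0],"fingers": 1},{"delta_pos": [-9.4,5.2,0],"dr": [0,0,0],"fingers": 1},{"delta_pos": [-9.4,5.2,0],"dr": [0,0,0],"fingers": 1}]'

```text
time: 39.6
tool_pos: [0.5918, -0.0786, 0.2161]
tool_rot: [-3.141, -0.001, 1.577]
contact_force: [0.8, 0.3, -1.3]
opening: 0.04
grip_force: 20.0
```

```bash
python3 st.py .592 -.0793 .083
```

```text
t 39.6 tcp [ 0.5918 -0.0786  0.2161] rpy deg [-1.7994e+02 -4.0000e-02  9.0370e+01] F [ 0.8  0.3 -1.3] open 0.04 grip 20.0 q [-0.26  0.48  1.33  0.    1.33 -0.27]
delta cm [-0.07  0.02 13.31]
```

Emit:
step_arm --increments '[{"delta_pos": [0,0,3],"dr": [0,0,0],"fingers": 1},{"delta_pos": [0,0,6],"dr": [0,0,0],"fingers": 1},{"delta_pos": [0,0,9],"dr": [0,0,0],"fingers": 1},{"delta_pos": [0,0,11.3],"dr": [0,0,0],"fingers": 1},{"delta_pos": [0,0,12.5],"dr": [0,0,0],"fingers": 1}]'

```text
time: 40.22
tool_pos: [0.5914, -0.078, 0.0905]
tool_rot: [-3.14, -0.001, 1.578]
contact_force: [0.5, 0.5, -0.6]
opening: 0.0404
grip_force: 20.0
```

Emit:
step_arm --increments '[{"delta_pos": [0,0,0.3],"dr": [0,0,0],"fingers": 1},{"delta_pos": [0,0,0.6],"dr": [0,0,0],"fingers": 1},{"delta_pos": [0,0,0.8],"dr": [0,0,0],"fingers": 1},{"delta_pos": [0,0,0.8],"dr": [0,0,0],"fingers": 1},{"delta_pos": [0,0,0.8],"dr": [0,0,0],"fingers": 1}]'

```text
time: 40.85
tool_pos: [0.5925, -0.0794, 0.0838]
tool_rot: [3.141, 0.0, 1.577]
contact_force: [-0.3, 0.6, -0.6]
opening: 0.0406
grip_force: 20.0
```

Emit:
step_arm --increments '[{"delta_pos": [0,0,0.1],"dr": [0,0,0],"fingers": 1},{"delta_pos": [0,0,0.2],"dr": [0,0,0],"fingers": 1},{"delta_pos": [0,0,0.3],"dr": [0,0,0],"fingers": 1},{"delta_pos": [0,0,0.3],"dr": [0,0,0],"fingers": 0},{"delta_pos": [0,0,0.3],"dr": [0,0,0],"fingers": -0.5}]'

```text
time: 41.48
tool_pos: [0.5924, -0.0793, 0.0805]
tool_rot: [3.141, -0.0, 1.577]
contact_force: [0.6, 0.6, -0.1]
opening: 0.0519
grip_force: 0.0
```

Emit:
step_arm --increments '[{"delta_pos": [0,0,0],"dr": [0,0,0],"fingers": -1},{"delta_pos": [0,0,0],"dr": [0,0,0],"fingers": -1},{"delta_pos": [0,0,0],"dr": [0,0,0],"fingers": -1},{"delta_pos": [0,0,-4],"dr": [0,0,0],"fingers": -1},{"delta_pos": [0,0,-9.5],"dr": [0,0,0],"fingers": -1}]'

```text
time: 42.1
tool_pos: [0.5913, -0.0791, 0.1751]
tool_rot: [-3.138, -0.001, 1.577]
contact_force: [1.3, -0.9, -0.1]
opening: 0.0915
grip_force: 0.0
```

Emit:
step_arm --increments '[{"delta_pos": [3,-1,-3],"dr": [0,0,0],"fingers": -1},{"delta_pos": [8,-2.5,-5],"dr": [0,0,0],"fingers": -1},{"delta_pos": [13,-4.1,-5],"dr": [0,0,0],"fingers": -1},{"delta_pos": [18,-5.7,-5],"dr": [0,0,0],"fingers": -1},{"delta_pos": [23,-7.3,-5],"dr": [0,0,0],"fingers": -1}]'

```text
time: 42.72
tool_pos: [0.5172, 0.1517, 0.2257]
tool_rot: [3.141, -0.0, 1.577]
contact_force: [0.9, -0.5, -0.3]
opening: 0.092
grip_force: 0.0
```

Emit:
step_arm --increments '[{"delta_pos": [5,-1.6,0],"dr": [0,0,0],"fingers": -1},{"delta_pos": [10,-3.2,0],"dr": [0,0,0],"fingers": -1},{"delta_pos": [15,-4.8,0],"dr": [0,0,0],"fingers": -1},{"delta_pos": [20,-6.4,0],"dr": [0,0,0],"fingers": -1},{"delta_pos": [24.7,-7.9,0],"dr": [0,0,0],"fingers": -1}]'

```text
time: 43.35
tool_pos: [0.4366, 0.3984, 0.2256]
tool_rot: [3.141, -0.0, 1.577]
contact_force: [0.4, 0.1, 1.0]
opening: 0.0917
grip_force: 0.0
```

```bash
python3 - <<'E'
from cell import robot, viewer
import cv2,numpy as np
a=viewer.read_camera("wrist")
b=viewer.read_camera("top"); cv2.imwrite("pics/w8.png",np.hstack([cv2.resize(a,(400,300)),cv2.resize(b,(400,300))])[...,::-1])
E
python3 st.py .4413 .3998 .126
```

```text
t 43.45 tcp [0.4352 0.4007 0.2253] rpy deg [-1.7997e+02 -9.0000e-02  9.0630e+01] F [-0.7  0.  -0.6] open 0.0916 grip 0.0 q [0.61 0.47 1.33 0.   1.34 0.6 ]
delta cm [-0.1   0.61  9.93]
```

View pics/w8.png

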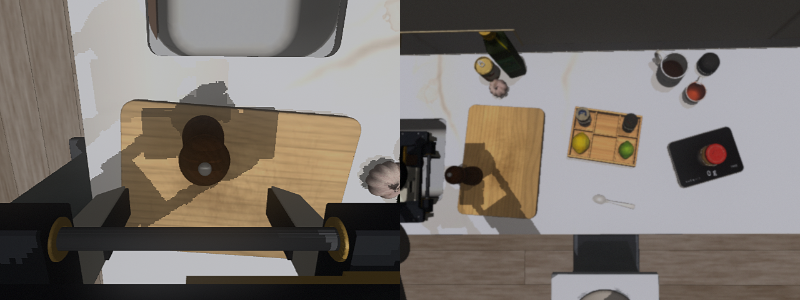

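Both spice jars stand in their pockets, at (583,116) and (630,122) in the top view. The mill is upright under the gripper with its knob at (204,170) in the wrist view.

Emit:
step_arm --increments '[{"delta_pos": [0,0.5,3],"dr": [0,0,0],"fingers": -1},{"delta_pos": [0,0.5,6],"dr": [0,0,0],"fingers": -1},{"delta_pos": [0,0.5,8.5],"dr": [0,0,0],"fingers": -1},{"delta_pos": [0,0.5,9.9],"dr": [0,0,0],"fingers": -1},{"delta_pos": [0,0.5,9.9],"dr": [0,0,0],"fingers": -1}]'

```text
time: 44.08
tool_pos: [0.4422, 0.3962, 0.1259]
tool_rot: [-3.14, 0.001, 1.577]
contact_force: [0.2, 0.5, 0.5]
opening: 0.0915
grip_force: 0.0
```

Emit:
step_arm --increments '[{"delta_pos": [0,0,0],"dr": [0,0,0],"fingers": 1},{"delta_pos": [0,0,0],"dr": [0,0,0],"fingers": 1},{"delta_pos": [0,0,0],"dr": [0,0,0],"fingers": 1},{"delta_pos": [0,0,0],"dr": [0,0,0],"fingers": 1},{"delta_pos": [0,0,0],"dr": [0,0,0],"fingers": 1}]'

```text
time: 44.7
tool_pos: [0.4424, 0.3968, 0.1267]
tool_rot: [3.141, -0.0, 1.577]
contact_force: [0.0, 0.9, 0.6]
opening: 0.0472
grip_force: 20.0
```

Emit:
step_arm --increments '[{"delta_pos": [0,0,0],"dr": [0,0,0],"fingers": 1},{"delta_pos": [0,0,-1.5],"dr": [0,0,0],"fingers": 1},{"delta_pos": [0,0,-4],"dr": [0,0,0],"fingers": 1},{"delta_pos": [0,0,-8],"dr": [0,0,0],"fingers": 1},{"delta_pos": [0,0,-11.5],"dr": [0,0,0],"fingers": 1}]'

```text
time: 45.32
tool_pos: [0.4424, 0.3968, 0.2438]
tool_rot: [3.141, -0.001, 1.577]
contact_force: [0.7, 0.1, -2.0]
opening: 0.0471
grip_force: 20.0
```

```bash
python3 st.py .525 .002 .24
```

```text
t 45.33 tcp [0.4424 0.3968 0.2438] rpy deg [ 1.7995e+02 -3.0000e-02  9.0350e+01] F [ 0.7  0.1 -2. ] open 0.0471 grip 20.0 q [0.6  0.46 1.3  0.   1.39 0.6 ]
delta cm [-39.53   8.02   0.38]
```

Emit:
step_arm --increments '[{"delta_pos": [-2,0.4,0],"dr": [0,0,0],"fingers": 1},{"delta_pos": [-6,1.2,0],"dr": [0,0,0],"fingers": 1},{"delta_pos": [-11,2.2,0],"dr": [0,0,0],"fingers": 1},{"delta_pos": [-16,3.2,0],"dr": [0,0,0],"fingers": 1},{"delta_pos": [-21,4.2,0],"dr": [0,0,0],"fingers": 1}]'

```text
time: 45.95
tool_pos: [0.4849, 0.1844, 0.2404]
tool_rot: [-3.14, 0.001, 1.577]
contact_force: [0.3, -0.2, -1.6]
opening: 0.0473
grip_force: 20.0
```

Emit:
step_arm --increments '[{"delta_pos": [-5,1,0],"dr": [0,0,0],"fingers": 1},{"delta_pos": [-10,2,0],"dr": [0,0,0],"fingers": 1},{"delta_pos": [-15,3.1,0],"dr": [0,0,0],"fingers": 1},{"delta_pos": [-18,3.7,0],"dr": [0,0,0],"fingers": 1},{"delta_pos": [-18.6,3.8,0],"dr": [0,0,0],"fingers": 1}]'

```text
time: 46.58
tool_pos: [0.524, -0.0011, 0.2404]
tool_rot: [-3.139, 0.0, 1.573]
contact_force: [-0.1, 0.2, -1.6]
opening: 0.0471
grip_force: 20.0
```

Emit:
step_arm --increments '[{"delta_pos": [0,0,2],"dr": [0,0,0],"fingers": 1},{"delta_pos": [0,0,4],"dr": [0,0,0],"fingers": 1},{"delta_pos": [0,0,6],"dr": [0,0,0],"fingers": 1},{"delta_pos": [0,0,7],"dr": [0,0,0],"fingers": 1},{"delta_pos": [0,0,7],"dr": [0,0,0],"fingers": 1}]'

```text
time: 47.2
tool_pos: [0.5241, 0.0017, 0.1709]
tool_rot: [-3.14, -0.0, 1.578]
contact_force: [1.2, 0.0, -2.0]
opening: 0.0476
grip_force: 20.0
```

```bash
python3 st.py .525 .001 .111; python3 - <<'E'
from cell import robot, viewer
import cv2,numpy as np
a=viewer.read_camera("wrist"); im=viewer.read_camera("scene")
cv2.imwrite("pics/w9.png",np.hstack([cv2.resize(a,(400,300)),cv2.resize(im[170:320,220:420],(400,300))])[...,::-1])
E
```

```text
t 47.2 tcp [0.5241 0.0017 0.1709] rpy deg [-1.799e+02 -2.000e-02  9.039e+01] F [ 1.2  0.  -2. ] open 0.0476 grip 20.0 q [-0.14  0.39  1.61  0.    1.14 -0.15]
delta cm [-0.08  0.09  5.99]
```

View pics/w9.png

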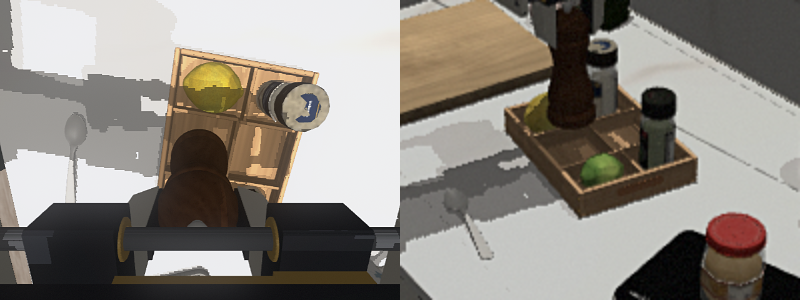

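The mill hangs upright over the front-middle pocket, and both jars and the honey are standing. Lowering it now.

Emit:
step_arm --increments '[{"delta_pos": [0,0.1,1],"dr": [0,0,0],"fingers": 1},{"delta_pos": [0,0.1,2],"dr": [0,0,0],"fingers": 1},{"delta_pos": [0,0.1,3.3],"dr": [0,0,0],"fingers": 1},{"delta_pos": [0,0.1,4.5],"dr": [0,0,0],"fingers": 1},{"delta_pos": [0,0.1,5.2],"dr": [0,0,0],"fingers": 1}]'

```text
time: 47.92
tool_pos: [0.5254, 0.0013, 0.1183]
tool_rot: [-3.14, -0.0, 1.577]
contact_force: [-0.0, 0.7, -1.8]
opening: 0.0472
grip_force: 20.0
```

Emit:
step_arm --increments '[{"delta_pos": [0,0,0.2],"dr": [0,0,0],"fingers": 1},{"delta_pos": [0,0,0.4],"dr": [0,0,0],"fingers": 1},{"delta_pos": [0,0,0.6],"dr": [0,0,0],"fingers": 1},{"delta_pos": [0,0,0.7],"dr": [0,0,0],"fingers": 1},{"delta_pos": [0,0,0.7],"dr": [0,0,0],"fingers": 1}]'

```text
time: 48.55
tool_pos: [0.5259, 0.0013, 0.1126]
tool_rot: [3.141, -0.0, 1.577]
contact_force: [0.7, 0.6, -1.7]
opening: 0.0466
grip_force: 20.0
```

Emit:
step_arm --increments '[{"delta_pos": [0,0,0.1],"dr": [0,0,0],"fingers": 1},{"delta_pos": [0,0,0.2],"dr": [0,0,0],"fingers": 1},{"delta_pos": [0,0,0.25],"dr": [0,0,0],"fingers": 1},{"delta_pos": [0,0,0.25],"dr": [0,0,0],"fingers": 0},{"delta_pos": [0,0,0.25],"dr": [0,0,0],"fingers": -0.5}]'

```text
time: 49.18
tool_pos: [0.5262, 0.0013, 0.1105]
tool_rot: [3.14, 0.0, 1.577]
contact_force: [0.1, -0.2, -0.3]
opening: 0.0534
grip_force: 0.0
```

Emit:
step_arm --increments '[{"delta_pos": [0,0,0],"dr": [0,0,0],"fingers": -1},{"delta_pos": [0,0,0],"dr": [0,0,0],"fingers": -1},{"delta_pos": [0,0,0],"dr": [0,0,0],"fingers": -1},{"delta_pos": [0,0,0],"dr": [0,0,0],"fingers": -1},{"delta_pos": [0,0,-2],"dr": [0,0,0],"fingers": -1}]'

```text
time: 49.8
tool_pos: [0.5248, 0.0014, 0.1289]
tool_rot: [-3.138, -0.001, 1.577]
contact_force: [0.1, 0.1, 0.3]
opening: 0.0919
grip_force: 0.0
```

Emit:
step_arm --increments '[{"delta_pos": [0,0,-4],"dr": [0,0,0],"fingers": -1},{"delta_pos": [0,0,-8],"dr": [0,0,0],"fingers": -1},{"delta_pos": [0,0,-12],"dr": [0,0,0],"fingers": -1},{"delta_pos": [5,0,-12],"dr": [0,0,0],"fingers": -1},{"delta_pos": [10,-3,-12],"dr": [0,0,0],"fingers": -1}]'

```text
time: 50.42
tool_pos: [0.4961, 0.1019, 0.2502]
tool_rot: [3.14, -0.0, 1.575]
contact_force: [-0.8, 0.7, 0.0]
opening: 0.0919
grip_force: 0.0
```

Emit:
step_arm --increments '[{"delta_pos": [5,-2,0],"dr": [0,0,0],"fingers": -1},{"delta_pos": [10,-4,0],"dr": [0,0,0],"fingers": -1},{"delta_pos": [15,-6,0],"dr": [0,0,0],"fingers": -1},{"delta_pos": [18,-6,0],"dr": [0,0,0],"fingers": -1},{"delta_pos": [18,-6,0],"dr": [0,0,0],"fingers": -1}]'

```text
time: 51.05
tool_pos: [0.4335, 0.2824, 0.2499]
tool_rot: [-3.142, -0.0, 1.58]
contact_force: [-0.5, -0.1, 0.7]
opening: 0.0918
grip_force: 0.0
```

```bash
python3 - <<'E'
from cell import robot, viewer
import cv2,numpy as np
b=viewer.read_camera("top"); im=viewer.read_camera("scene")
cv2.imwrite("pics/f.png",np.hstack([cv2.resize(b[150:330,240:560],(400,300)),cv2.resize(im[180:370,230:460],(400,300))])[...,::-1])
E
python3 st.py
```

```text
t 51.15 tcp [0.434  0.2804 0.2498] rpy deg [-1.7998e+02  3.0000e-02  9.0390e+01] F [-0.4  0.   0.6] open 0.0917 grip 0.0 q [ 0.43  0.31  1.51 -0.    1.33  0.42]
```

View pics/f.png

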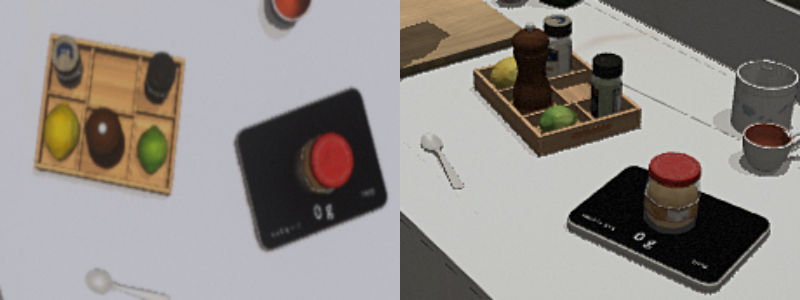

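The final view shows the pale jar (67,60), the dark jar (160,78) and the mill (104,137) back in their pockets with the fruit in place. The honey jar's foot is on the scale's centre at about (312,170).

```bash
python3 -c "
from cell import robot; print(robot.hand_in())"
```

```text
the job is handed in; nothing more can be done
None
```

The job was handed in at about 51 s (limit 125 s): the honey jar stands upright in the middle of the scale, the mill and both spice jars are back in their own pockets, the lime and lemon were left in the caddy, and nothing tipped over; the hand-in gave no verdict.

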